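# Take and lock a socket depth on a bench depth gauge

## Task

Two bench depth gauges stand on the welding bench: one over a round steel fitting with an open socket, the other over a T-shaped weld coupon. On the gauge over the round fitting, lower the probe until its tip touches the bottom of the socket, then press that gauge's lock lever fully down so the reading is kept, and leave the probe at the bottom. Leave the fitting where it stands, and do not disturb the other gauge, its coupon or the things lying round about.

Things in the scene. Friction and masses are not known exactly. Their poses are not given: they have to be found in the camera images.
- socket_gauge: The gauge over the round fitting, fixed to the bench: dark foot plate 220 x 110 x 12 mm, column near one end, grey bridge 30 mm wide with its top 119 mm above the bench. Origin: centre of the underside; x runs along the bridge, from the probe towards the lock lever. Probe axis at x = -55 mm, y = 0; lever hinge at x = +10 mm, y = 0, 130 mm up.
- socket_probe: Probe to lower, on the gauge over the round fitting: steel rod 10 mm thick with a dark round knob on top (28 mm diameter, 26 mm tall). Origin: centre of the rod's lower tip; the knob's centre is 126 mm above it, its top 142 mm. Slides only up and down, 62 mm in all, about 2 N of friction; stays where it is left. Starts above the fitting.
- socket_lock (a joint): Lock lever of the same gauge: 0 = raised 50 degrees (open), 0.80 rad = pressed fully down, nearly level with the bridge (locked). It turns about a level axis across the bridge and stays where it is left; pressing its end down takes about 1 N. The probe's own friction holds its height all the while.
- socket_lock_pad (a point): Origin: centre of the dark cross bar (16 mm thick, 26 mm long) at the free end of the lock lever on top of the same gauge, 75 mm from the lever's hinge. The lever points away from the probe and up; pressed, the bar goes down about 53 mm and 27 mm farther from the probe.
- socket_fitting: Round steel fitting standing loose on that gauge's foot plate, under the probe, up to 5 mm off its axis. 74 mm diameter at the foot, 58 mm at the hub, 42 mm tall; blind socket 38 mm in diameter open at the top, its flat bottom 16 mm above the origin. Origin: centre of the underside, z up. About 0.6 kg.
- plate_probe: Probe of the other gauge (over the T-shaped coupon), of the same make; leave it alone: steel rod 10 mm thick with a dark round knob on top (28 mm diameter, 26 mm tall). Origin: centre of the rod's lower tip; the knob's centre is 126 mm above it, its top 142 mm. Slides only up and down, 62 mm in all, about 2 N of friction; stays where it is left. 
- plate_lock_pad (a point): Origin: centre of the dark cross bar (16 mm thick, 26 mm long) at the free end of the lock lever on top of the other gauge; leave it alone.
- t_coupon: T-shaped steel weld coupon, 55 x 100 x 47 mm, loose on the other gauge's foot plate. Origin: centre of the underside. Leave it alone.
- marker: Marker pen, 13 x 133 mm, lying on the bench; bystander. Origin: centre of the underside.
- collet_tin: Flat tin box, 65 x 94 x 26 mm, on the bench; bystander. Origin: centre of the underside.
- spanner: Small open-ended spanner, 28 x 157 x 8 mm, lying on the bench; bystander. Origin: centre of the underside.

How it is judged (in metres and radians):
On the way, in this order (a step that is already met when the one before it is completed fails the run):
1. the probe's tip touches the bottom of the socket while the lock lever is still up (z of socket_probe in the frame of socket_fitting below 0.02 m and horizontal distance between socket_probe and socket_fitting below 0.018 m and angle between socket_fitting's own z axis and vertical below 0.1 rad and contact force between socket_probe and socket_fitting above 0.3 N and value of joint socket_lock below 0.4 rad), for 0.1 s.
2. the lock lever is pressed fully down with the probe still at the bottom (z of socket_probe in the frame of socket_fitting below 0.02 m and horizontal distance between socket_probe and socket_fitting below 0.018 m and angle between socket_fitting's own z axis and vertical below 0.1 rad and value of joint socket_lock above 0.6 rad), for 0.2 s.
At the end, for the whole second after the job is handed in: The probe over the round fitting stands at the bottom of the socket (tip within 4 mm of it), its lock lever is down (past 0.6 of 0.80 rad), and the fitting stands upright and still (within 15 mm of where it stood) (all of step 2 and linear speed of each of socket_fitting, socket_probe below 0.02 m/s); the robot touches nothing.
It fails at once if the other gauge's probe was moved (distance of plate_probe from where it was at the start of the episode above 0.01 m).
It fails at once if the other gauge's lock lever was moved (distance of plate_lock_pad from where it was at the start of the episode above 0.01 m).
It fails at once if the T-shaped coupon was disturbed (distance of t_coupon from where it was at the start of the episode above 0.02 m).
It fails at once if the socket fitting was knocked out of place (distance of socket_fitting from where it was at the start of the episode above 0.015 m).
It fails at once if the marker, the tin or the spanner was disturbed (distance of any of marker, collet_tin, spanner from where it was at the start of the episode above 0.03 m).
It also fails if it takes over 48 s, if anything falls off the work surface, if the arm or the gripper's body presses on something with over 40 N, if the wrist force passes 120 N, or if a joint passes its speed limit or range.

## Robot

A 6-joint arm with a two-finger parallel gripper is mounted at the origin on a cart in front of the work surface, level with it; the furniture and walls round the work are solid. World frame = base frame: x ahead of the robot, y to its left, z up, the work surface at z = 0. Lengths are in mm, angles in degrees, forces in N, time in s.
With the tool pointing down it reaches from about 350 to 850 mm from the base axis. Payload 8.1 kg.
Tool frame: the origin (TCP) lies midway between the tips of the shut fingers; the grasp point (between the pads) lies 19 mm behind it; z points along the fingers, y is the line along which they close (so a half turn about z gives the same grasp; the last joint's range is limited). The gripper opens to 85 mm and grips with 20 to 120 N. Pads are 22 mm wide; open, the fingers measure 114 mm over their backs; the gripper's body (76 mm by 85 mm) begins 54 mm behind the grasp point. The pads swing forward as they close: fully open they stand 13 mm farther back than shut.
Start: joints at [-69.523, 7.471, 85.268, -0, 87.261, -4.893], TCP at [257.102, -542.129, 231.292] pointing down, gripper open.
Joint ranges: [-169.43, 169.43], [-51.17, 129.36], [1.28, 143.12], [-76.62, 256.62], [0, 156.53], [-152.29, 152.29]. Speed limits (degrees/s): [136.94, 136.94, 159.86, 180, 180, 180].

## Interface

Orientations are given as [roll, pitch, yaw] about the fixed x, y, z axes, in that order (R = Rz(yaw) Ry(pitch) Rx(roll)).
In Python, from bench import r gives the robot as it stands.
- The arm moves only by the tool step_arm, never from a script. Its arguments are lists of equal length, an entry for each row: "delta_pos": the shift along the world's x, y, z in units of 200 mm (1.0 is 200 mm), a list of three; "spin": the turn about the world's z in units of 180 degrees (1.0 is 180 degrees). In form: {"delta_pos": [[dx, dy, dz], ...], "spin": [spin, ...]}. A call has 1 to 8 rows; each row shifts and turns the commanded pose from where the row before left it; what a row does not reach is not made up. A row lasts 1/8 s, in which the tool goes at most 62.5 mm and 10.7 degrees, less where a joint would pass 70% of its speed; a pose out of reach is approached as far as the arm can. A call with a number of a shift or a turn outside -1 to 1 is refused whole. A call with a gripper value outside its range is refused whole. "gripper" is the opening, from -1 (shut) to 1 (fully open), set as the call begins (left out, the last holds). The fingers move at their own pace and stop on an object; "squeeze" is the grip in N (left out, the last holds). Time passes only in rows, so rows that do not move let the fingers close. It gives the time, the measured TCP pose, the force, the opening and the grip force at its end, in the units of the state.
- r.sense(): the state, without advancing time (a new reading comes with each control period).
- r.snapshot(name): name is "scene" or "top"; returns a dict with "pixels" (480x640x3 uint8, blue, green, red), "fx", "fy", "cx", "cy" (pixels), "camera_from_world" (4x4, takes a point from world to camera coordinates). Camera axes: x right, y up, looking along -z (the intrinsics and any distortion apply to the point x, -y, -z); pixel columns grow to the right and rows downward; lengths in mm; the calibration is good to about 2 mm. A picture is of the moment at which its call begins. There is no depth.
- r.hand_in(): hands the job in; it is judged then, once.
The state is a dict: "time": time; "joint_pos": joint angles; "qd": joint speeds; "joint_efforts": joint torques, N m; "tool_pos": TCP position; "tcp_rot": TCP orientation; "ft_force": force on the tool from outside, world axes, zero at the start; "wrist_torque": the same for the moment, N m; "finger_gap": finger opening in mm; "grip_force": force on a finger pad.
Only numpy, scipy, OpenCV 4.12 (cv2) and the standard library are available. Lean on these libraries where they do the work, as an engineer would, in place of code of your own. Each camera call takes 0.05 s, during which the arm holds its last target. There are 200 camera calls.

## Working session

There is one attempt and no reset: what is moved stays moved. The work goes in short steps, Python scripts to look and compute and a tool call to move; the robot and the scene stay as the last step left them, time stands still between calls to the robot, and variables do not carry over. Pictures are saved under pics/ and viewed, at most 10 in all, crops included, and the job is handed in when it is done.

Besides the shell and the picture viewer there is one more tool, called after "Emit:" by a JSON object that holds its "api" and its "payload". step_arm: Moves the arm, as the interface text tells. Shifts and turns lie within -1 to 1; 1 stands for 200 mm of shift or 180 degrees of turn. Its arguments: {"type":"object","properties":{"delta_pos":{"type":"array","items":{"type":"array","items":{"type":"number","minimum":-1,"maximum":1}}},"spin":{"type":"array","items":{"type":"number","minimum":-1,"maximum":1}},"gripper":{"type":"number"},"squeeze":{"type":"number"}},"required":["delta_pos","spin"]}

```bash
mkdir -p pics; python3 - <<'E'
from bench import r
import cv2,pickle
d={}
for n in("scene","top"):
    s=r.snapshot(n);d[n]=s;cv2.imwrite(f"pics/{n}1.png",s["pixels"]);print(n,s["fx"],s["fy"],s["cx"],s["cy"],s["camera_from_world"],[k for k in s])
pickle.dump(d,open("s1.pkl","wb"))
print(r.sense())
E
```

```text
scene 464.66049565641333 464.66049565641333 317.0017667128172 233.95547003022205 [[ 8.81813731e-01 -4.71356786e-01 -1.50773061e-02 -6.48125423e+02]
 [ 3.73550626e-01  6.78608973e-01  6.32415837e-01 -2.68394407e+02]
 [-2.87861901e-01 -5.63305106e-01  7.74482333e-01 -9.57043446e+02]
 [ 0.00000000e+00  0.00000000e+00  0.00000000e+00  1.00000000e+00]] ['pixels', 'fx', 'fy', 'cx', 'cy', 'camera_from_world']
top 476.5342574961216 476.5342574961216 316.9093703042485 237.93283175977126 [[ 1.21390145e-01 -9.92587080e-01 -5.94324643e-03 -1.55315863e+02]
 [ 9.70147348e-01  1.17375146e-01  2.12219693e-01 -6.92270583e+02]
 [-2.09948936e-01 -3.15272042e-02  9.77203909e-01 -9.51929477e+02]
 [ 0.00000000e+00  0.00000000e+00  0.00000000e+00  1.00000000e+00]] ['pixels', 'fx', 'fy', 'cx', 'cy', 'camera_from_world']
{'time': 0.1, 'joint_pos': array([-6.95232468e+01,  7.51058168e+00,  8.53234531e+01,  6.98693605e-04,
        8.72604898e+01, -4.89256421e+00]), 'qd': array([-0.03600607, -0.05877506, -0.22183256, -0.09842066, -0.10133032,
        0.055717  ]), 'joint_efforts': array([ 2.85405156e-03, -5.70950818e+01, -5.01939726e+01,  1.79485892e-05,
        8.09494610e-03, -6.49602475e-05]), 'tool_pos': array([ 256.92805243, -541.66555379,  230.34743603]), 'tcp_rot': array([-1.79905879e+02, -8.75706657e-03,  2.53692762e+01]), 'ft_force': array([ 0.40304087, -1.00808704,  0.01275205]), 'wrist_torque': array([ 0.0085993 , -0.0409647 ,  0.03041933]), 'grip_force': 0.0, 'finger_gap': 85.63250340699084}
```

View pics/scene1.png

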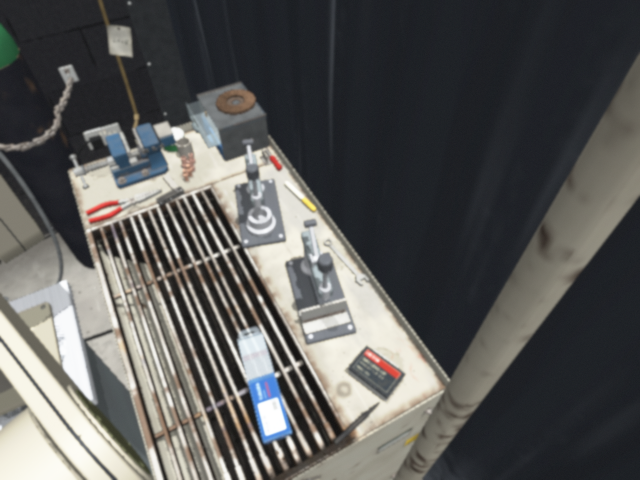

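View pics/top1.png

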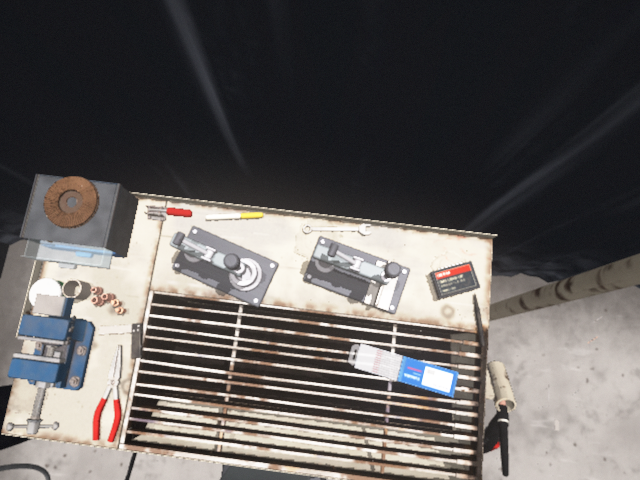

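The gauge over the round fitting is at about (225,262) in top and (260,205) in scene. The T-coupon gauge is at (355,272) in top and (318,280) in scene. Next I'll enlarge the socket gauge in both views.

```bash
python3 - <<'E'
import cv2,pickle,numpy as np
d=pickle.load(open("s1.pkl","rb"))
a=d["top"]["pixels"][215:315,160:290]; b=d["scene"]["pixels"][130:255,225:325]
A=cv2.resize(a,None,fx=4.8,fy=4.8,interpolation=cv2.INTER_CUBIC)[:,:]
B=cv2.resize(b,None,fx=4.8,fy=4.8,interpolation=cv2.INTER_CUBIC)
cv2.imwrite("pics/c1.png",A);cv2.imwrite("pics/c2.png",B)
E
```

```text
(no output)
```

View pics/c1.png

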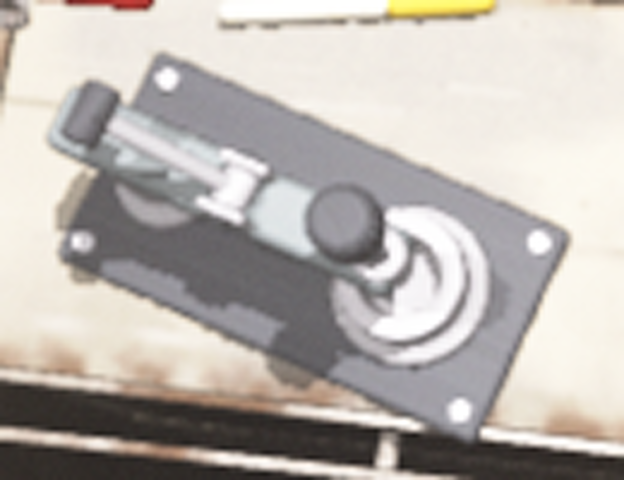

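View pics/c2.png

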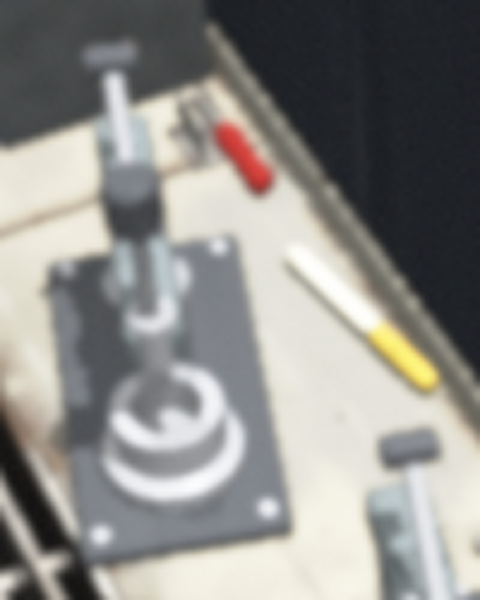

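Top crop: knob at (345,222), pad at (91,112), foot-plate bolts at (167,79), (540,241), (460,410) and (82,241). Scene crop: knob top at (133,180), pad at (110,54), bolts at (68,268), (219,246), (268,507) and (101,534). I'll triangulate these.

```bash
cat > h.py <<'E'
import numpy as np,cv2
def P(s):
    K=np.array([[s["fx"],0,s["cx"]],[0,s["fy"],s["cy"]],[0,0,1]])@np.diag([1,-1,-1.])
    return K@s["camera_from_world"][:3]
def tri(s1,u1,s2,u2):
    X=cv2.triangulatePoints(P(s1),P(s2),np.float64(u1).reshape(2,1),np.float64(u2).reshape(2,1))
    return (X[:3]/X[3]).ravel()
def proj(s,X):
    x=P(s)@np.append(X,1);return x[:2]/x[2]
def plane(s,u,z):
    p=P(s);A=np.c_[p[:,0],p[:,1],-np.append(u,1)];return np.linalg.solve(A,-(p[:,2]*z+p[:,3]))[:2]
E
python3 - <<'E'
import pickle
from h import *
d=pickle.load(open("s1.pkl","rb"));t,s=d["top"],d["scene"]
f=lambda c,o:(np.array(c)+.5)/4.8-.5+o
ct=lambda c:f(c,(160,215)); cs=lambda c:f(c,(225,130))
pts={"b1":((167,79),(219,246)),"b2":((540,241),(268,507)),"b3":((460,410),(101,534)),"b4":((82,241),(68,268)),
"knobtop":((344,218),(133,180)),"pad":((91,112),(110,54))}
R={}
for k,(a,b) in pts.items():
    X=tri(t,ct(a),s,cs(b));R[k]=X
    e1=proj(t,X)-ct(a);e2=proj(s,X)-cs(b);print(k,X.round(1),e1.round(2),e2.round(2))
B=[np.append((plane(t,ct(pts[k][0]),13)+plane(s,cs(pts[k][1]),13))/2,13) for k in("b1","b2","b3","b4")]
c=np.mean(B,0);ax=(B[0]+B[3]-B[1]-B[2])[:2];ax/=np.linalg.norm(ax);print("bolts",np.round(B,1),"c",c,"yaw",np.degrees(np.arctan2(ax[1],ax[0])))
print("probe",c[:2]-55*ax,"hinge",c[:2]+10*ax,"pad up",c[:2]+ax*(10+75*np.cos(np.radians(50))),"pad down",c[:2]+ax*85)
# fitting hub rim via top
print("rim top-cam", plane(t,ct((425,280)),42),"rim scene",plane(s,cs((166,405)),42))
E
```

```text
b1 [702.8 213.1   9.9] [ 0.13 -0.39] [-0.35  0.11]
b2 [645.6  24.3  11.9] [ 0.03 -0.08] [-0.07  0.02]
b3 [563.1  50.   11.2] [ 0.06 -0.21] [-0.2   0.06]
b4 [620.8 239.6   8.8] [ 0.13 -0.42] [-0.37  0.11]
knobtop [617.8  77.  207.8] [ 0.19 -0.57] [-0.51  0.16]
pad [650.5 188.1 187.9] [ 0.14 -0.4 ] [-0.34  0.11]
bolts [[702.  211.2  13. ]
 [645.4  23.8  13. ]
 [562.9  49.2  13. ]
 [620.  236.8  13. ]] c [632.56975324 130.25642964  13.        ] yaw 73.1169390545511
probe [616.59669139  77.62695791] hinge [635.47394631 139.8254245 ] pad up [649.47479119 185.95665951] pad down [657.25539428 211.59288596]
rim top-cam [616.93542389  70.29595198] rim scene [620.13007842  88.02585035]
```

The probe axis is at about (617,77) and the knob top at z≈208. The raised pad is at (650,187,188) and the gauge yaw is 73°. I'll shut the fingers, rise and travel over.

Emit:
{"api": "step_arm", "payload": {"delta_pos": [[0, 0, 0.1], [0, 0, 0.1], [0.11, 0.19, 0.05], [0.11, 0.19, 0], [0.11, 0.19, 0], [0.11, 0.19, 0], [0.11, 0.19, 0], [0.11, 0.19, 0]], "spin": [0, 0, 0, 0, 0, 0, 0, 0], "gripper": -1}}

```text
time: 1.1
tool_pos: [390.1, -313.3, 283.6]
tcp_rot: [179.8, -0.1, 25.4]
ft_force: [1.0, 0.5, -0.3]
finger_gap: 0.4
grip_force: 0.0
```

Emit:
{"api": "step_arm", "payload": {"delta_pos": [[0.11, 0.19, 0], [0.11, 0.19, 0], [0.11, 0.19, 0], [0.11, 0.19, 0], [0.11, 0.19, 0], [0.11, 0.19, 0], [0.11, 0.19, 0], [0.11, 0.19, 0]], "spin": [0, 0, 0, 0, 0, 0, 0, 0]}}

```text
time: 2.1
tool_pos: [566.3, -8.8, 283.7]
tcp_rot: [179.9, -0.1, 25.4]
ft_force: [-0.3, 0.1, -0.5]
finger_gap: 0.0
grip_force: 0.0
```

Emit:
{"api": "step_arm", "payload": {"delta_pos": [[0.13, 0.215, 0], [0.125, 0.215, 0], [0, 0, -0.15], [0, 0, -0.1], [0, 0, -0.05], [0, 0, 0]], "spin": [0, 0, 0, 0, 0, 0]}}

```text
time: 2.85
tool_pos: [615.7, 75.2, 221.1]
tcp_rot: [-180.0, 0.0, 25.3]
ft_force: [-0.6, -0.4, -0.1]
finger_gap: -0.1
grip_force: 0.0
```

```bash
python3 - <<'E'
from bench import r
import cv2,numpy as np
print(r.sense()["tool_pos"])
a=r.snapshot("top")["pixels"][165:315,160:290];b=r.snapshot("scene")["pixels"][130:255,225:325]
A=cv2.resize(a,(480,554));B=cv2.resize(b,(320,400));c=np.zeros((554,800,3),np.uint8);c[:,:480]=A;c[:400,480:]=B
cv2.imwrite("pics/p2.png",c)
E
```

```text
[615.69313902  75.18746777 221.07711248]
```

View pics/p2.png

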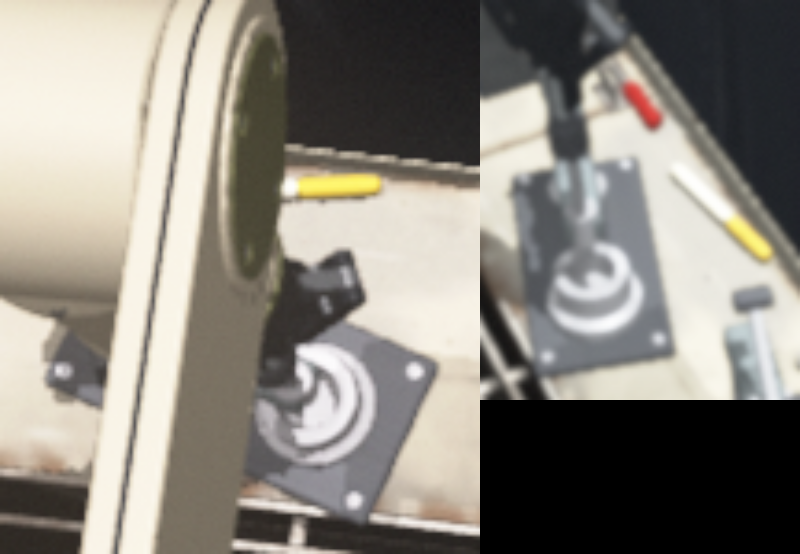

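The shut fingers stand over the knob, which is at (568,130) in the right-hand scene view, with the fitting at (595,285). I'll press down, then slow near the bottom.

Emit:
{"api": "step_arm", "payload": {"delta_pos": [[0.006, 0.008, -0.03], [0, 0, -0.03], [0, 0, -0.03], [0, 0, -0.03], [0, 0, -0.03], [0, 0, -0.03]], "spin": [0, 0, 0, 0, 0, 0]}}

```text
time: 3.7
tool_pos: [617.4, 77.5, 184.9]
tcp_rot: [180.0, -0.0, 25.4]
ft_force: [1.4, 0.5, 1.7]
finger_gap: 0.1
grip_force: 0.7
```

Emit:
{"api": "step_arm", "payload": {"delta_pos": [[0, 0, -0.015], [0, 0, -0.015], [0, 0, -0.01], [0, 0, -0.01]], "spin": [0, 0, 0, 0]}}

```text
time: 4.2
tool_pos: [617.2, 77.5, 175.2]
tcp_rot: [-180.0, 0.0, 25.4]
ft_force: [-1.1, -0.6, 1.5]
finger_gap: 0.2
grip_force: 0.6
```

The force is about 1.7 N, which matches the sliding friction. I'll keep lowering gently until the force jumps.

Emit:
{"api": "step_arm", "payload": {"delta_pos": [[0, 0, -0.008], [0, 0, -0.008], [0, 0, -0.005], [0, 0, 0]], "spin": [0, 0, 0, 0]}}

```text
time: 4.7
tool_pos: [617.3, 77.5, 170.9]
tcp_rot: [-180.0, 0.0, 25.4]
ft_force: [0.5, -0.6, -0.0]
finger_gap: 0.0
grip_force: 0.0
```

Emit:
{"api": "step_arm", "payload": {"delta_pos": [[0, 0, -0.006], [0, 0, -0.006], [0, 0, 0]], "spin": [0, 0, 0]}}

```text
time: 5.08
tool_pos: [617.5, 77.5, 169.9]
tcp_rot: [180.0, -0.0, 25.4]
ft_force: [-4.0, 0.8, 7.3]
finger_gap: 0.1
grip_force: 3.7
```

The force rose to 7 N at z≈170, where the bottom is expected. I'll press slightly more and hold.

Emit:
{"api": "step_arm", "payload": {"delta_pos": [[0, 0, -0.005], [0, 0, 0], [0, 0, 0]], "spin": [0, 0, 0]}}

```text
time: 5.45
tool_pos: [617.5, 77.5, 169.7]
tcp_rot: [180.0, -0.1, 25.4]
ft_force: [-6.6, -0.1, 12.4]
finger_gap: -0.2
grip_force: 6.1
```

The probe is firmly on the bottom. Now up and over to the lever pad.

Emit:
{"api": "step_arm", "payload": {"delta_pos": [[0, 0, 0.1], [0, 0, 0.15], [0, 0, 0.12], [0.055, 0.18, 0], [0.055, 0.19, 0], [0.055, 0.18, 0], [0, 0, 0], [0, 0, -0.1]], "spin": [0, 0, 0, 0, 0, 0, 0, 0]}}

```text
time: 6.45
tool_pos: [651.7, 187.4, 223.7]
tcp_rot: [179.9, -0.2, 25.4]
ft_force: [-0.0, 0.2, 0.0]
finger_gap: 0.1
grip_force: 0.0
```

```bash
python3 - <<'E'
from bench import r
import cv2
print(r.sense()["tool_pos"],r.sense()["ft_force"])
b=r.snapshot("scene")["pixels"][130:255,225:325]
cv2.imwrite("pics/p3.png",cv2.resize(b,(480,600),interpolation=2))
E
```

```text
[651.67778269 187.44333027 223.71299789] [-0.045131    0.2185386   0.02012714]
```

View pics/p3.png

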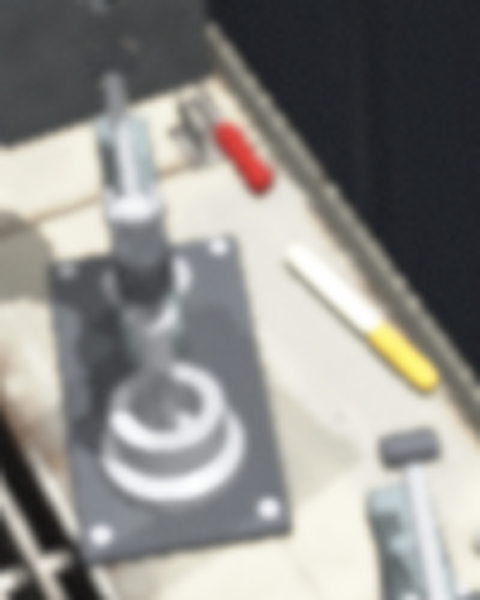

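The probe knob is lowered, now at (138,240), and the fitting is in place with its rim at (165,405). Next I'll press the lever along its arc.

Emit:
{"api": "step_arm", "payload": {"delta_pos": [[0, 0, -0.12], [0.0065, 0.0215, -0.035], [0.0065, 0.0215, -0.035], [0.0055, 0.018, -0.026], [0.0055, 0.018, -0.026], [0.004, 0.013, -0.029], [0.004, 0.013, -0.029]], "spin": [0, 0, 0, 0, 0, 0, 0]}}

```text
time: 7.38
tool_pos: [657.0, 208.9, 161.6]
tcp_rot: [180.0, -0.0, 25.4]
ft_force: [1.5, 1.2, 0.6]
finger_gap: -0.1
grip_force: 0.5
```

Emit:
{"api": "step_arm", "payload": {"delta_pos": [[0.0025, 0.008, -0.03], [0.0025, 0.008, -0.03], [0, 0, -0.02], [0, 0, -0.015], [0, 0, 0]], "spin": [0, 0, 0, 0, 0]}}

```text
time: 8.0
tool_pos: [657.7, 211.6, 143.3]
tcp_rot: [180.0, -0.0, 25.4]
ft_force: [-2.3, 0.5, 3.9]
finger_gap: -0.1
grip_force: 1.8
```

The fingers are at the lever's end stop (z≈143, force rising). I'll press a little more, retreat and check.

Emit:
{"api": "step_arm", "payload": {"delta_pos": [[0, 0, -0.005], [0, 0, 0], [0, 0, 0], [0, 0, 0.15], [0, 0, 0.25], [0, 0, 0.25], [0, -0.25, 0], [0, -0.3, 0]], "spin": [0, 0, 0, 0, 0, 0, 0, 0]}}

```text
time: 9.0
tool_pos: [658.0, 101.5, 272.6]
tcp_rot: [180.0, -0.1, 25.5]
ft_force: [0.6, -0.4, -0.5]
finger_gap: 0.0
grip_force: 0.0
```

Emit:
{"api": "step_arm", "payload": {"delta_pos": [[-0.2, -0.3, 0], [-0.2, -0.3, 0], [-0.2, -0.3, 0], [-0.2, -0.3, 0], [-0.2, -0.3, 0], [0, 0, 0], [0, 0, 0]], "spin": [0, 0, 0, 0, 0, 0, 0]}}

```text
time: 9.88
tool_pos: [484.3, -158.5, 271.7]
tcp_rot: [-180.0, -0.0, 25.3]
ft_force: [0.5, -0.0, 0.5]
finger_gap: -0.3
grip_force: 0.0
```

```bash
python3 - <<'E'
from bench import r
import cv2,numpy as np
a=r.snapshot("top")["pixels"][215:315,160:290];b=r.snapshot("scene")["pixels"][130:255,225:325]
c=np.zeros((500,800,3),np.uint8);c[:308,:400]=cv2.resize(a,(400,308));c[:,400:]=cv2.resize(b,(400,500))
cv2.imwrite("pics/p4.png",c);print(r.sense()["tool_pos"])
E
```

```text
[ 484.84947674 -157.5235622   271.58169693]
```

View pics/p4.png

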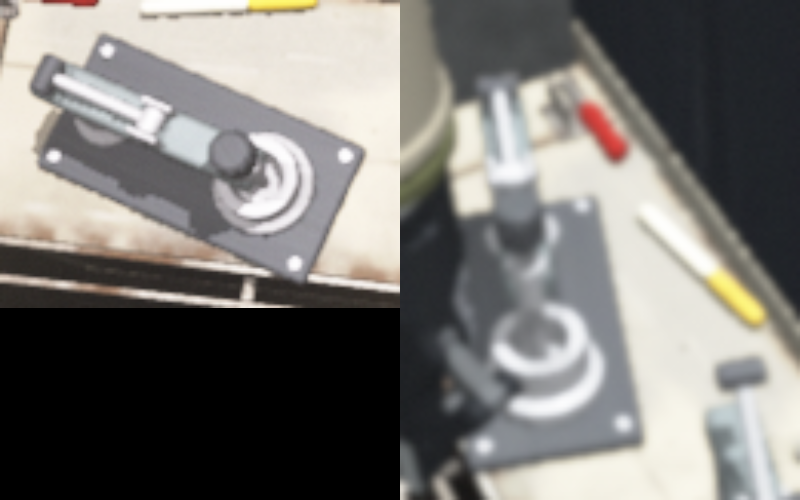

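The lever now lies level with its pad at (47,75), the knob is down at (232,155), and the fitting and marker have not moved. The gripper touches nothing, so I'm handing in.

```bash
python3 -c "
from bench import r
print(r.hand_in())"
```

```text
the job is handed in; nothing more can be done
None
```

I lowered the probe to the bottom of the socket, pressed the lock lever fully down and handed the job in after about 10 s; the hand-in gave no verdict, but the last pictures showed the probe and lever down and the fitting and the marker in place.

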